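# Build the sieve column on the shaker

### The arm

A 7-joint arm with a two-finger parallel gripper is mounted at the origin on a cart in front of the work surface, level with it; the furniture and walls round the work are solid. World frame = base frame: x ahead of the robot, y to its left, z up, the work surface at z = 0. Lengths are in m, angles in rad, forces in N, time in s.
With the tool pointing down it reaches from about 0.425 to 0.925 m from the base axis. Payload 6.8 kg.
Tool frame: the origin (TCP) lies on the centre line of the jaws, within the pads' length; the fingertips stand 14 mm ahead of it and the grasp point (between the pads) lies 5 mm behind it (r.tips_ahead is the distance from the TCP to the fingertips, in m); z points along the fingers, y is the line along which they close (so a half turn about z gives the same grasp; the last joint's range is limited). The gripper opens to 85 mm and grips with 20 to 120 N. Pads are 22 mm wide; open, the fingers measure 114 mm over their backs; the gripper's body (76 mm by 85 mm) begins 54 mm behind the grasp point. The pads swing forward as they close: fully open they stand 13 mm farther back than shut.
Start: joints at [1.184, 0.477, 0.022, 1.555, -0.011, 1.109, -0.083], TCP at [0.186, -0.649, 0.245] pointing down, gripper open.
Joint ranges: [-2.96, 2.96], [-0.34, 2.1], [-1.41, 1.46], [0.24, 2.44], [-1.37, 4.51], [0.17, 1.92], [-2.96, 2.96]. Speed limits (rad/s): [2.39, 2.39, 3.14, 3.14, 3.14, 3.14, 3.14].

### API

Orientations are given as a rotation vector (axis times angle).
In Python, from bench import r, eyes gives the robot as it stands.
- The arm moves only by the tool step_arm, never from a script. Its argument "rows" is a list of rows, each a list of 6 numbers: the shift along the world's x, y, z in units of 60 cm (1.0 is 60 cm), then the turn, a rotation vector about the world's x, y, z in units of pi rad (1.0 is pi rad). In form: [[x, y, z, rx, ry, rz], ...]. A call has 1 to 5 rows; each row is the pose to reach, as a shift and turn from the pose commanded when the call began, turning the shorter way round; what a row does not reach only later rows make up. A row lasts 1/12 s, in which the tool goes at most 41.7 mm and 7.16 degrees, less where a joint would pass 70% of its speed; a pose out of reach is approached as far as the arm can. A call with a number of a shift or a turn outside -1 to 1 is refused whole. A call with a gripper value outside its range is refused whole. "jaw" is the closure, from 0 (fully open) to 1 (shut), set as the call begins (left out, the last holds). The fingers move at their own pace and stop on an object; "squeeze" is the grip in N (left out, the last holds). Time passes only in rows, so rows that repeat a pose let the fingers close. It gives the time, the measured TCP pose, the force, the opening and the grip force at its end, in the units of the state.
- r.get_obs(): the state, without advancing time (a new reading comes with each control period).
- eyes.grab_frame(name): name is "side" or "top" or "wrist"; returns the picture (480x640x3 uint8, red, green, blue); there is no depth.
- eyes.camera_info(name): a dict with "mtx" (3x3 intrinsics, pixels), "extrinsics" (4x4, takes a point from camera to world coordinates); the wrist camera has in their place "tool_from_camera" (4x4, takes a point from camera to tool coordinates, whose origin is the TCP and whose axes are the flange's). Camera axes: x right, y down, z forward; pixel columns grow to the right and rows downward; lengths in m; the calibration is good to about 2 mm. A picture is of the moment at which its call begins: read the wrist's pose just before it. camera_info takes no time and is no camera call.
- r.hand_in(): hands the job in; it is judged then, once.
The state is a dict: "clock": time; "joints": joint angles; "qvel": joint speeds; "tau": joint torques, N m; "tcp_pos": TCP position; "orientation": TCP orientation; "contact_force": force on the tool from outside, world axes, zero at the start; "moment": the same for the moment, N m; "grip_width": finger opening in m; "gripper_force": force on a finger pad.
Only numpy, scipy, OpenCV 4.12 (cv2) and the standard library are available. Lean on these libraries where they do the work, as an engineer would, in place of code of your own. Each camera call takes 0.05 s, during which the arm holds its last target. There are 200 camera calls.

### The job

Build the sieve column on the little shaker, one piece at a time from the bottom up: the fine-mesh sieve on the receiver pan, then the medium, then the coarse, and last the lid with the knob. Set each piece down gently, without dropping it, so that it nests fully and level in the one below, and leave the other things on the bench where they are.

Things in the scene. Friction and masses are not known exactly. Their poses are not given: they have to be found in the camera images.
- shaker: Small sieve shaker, fixed: grey 100 x 100 mm box, 26 mm high, with an open round metal receiver pan fixed on its middle (outside diameter 60 mm, inside 54, no mesh, rim 56 mm above the bench). Origin: centre of its underside, at bench height, on the pan's axis; z up.
- sieve_fine: Fine sieve: upright metal ring 34 mm tall, lowest of three, close mesh (2 mm) that looks near solid. Outside diameter 60 mm, inside 54, mesh 9 mm up. Its lowest 8 mm is a tapered skirt (45 to 50 mm across) that nests in the ring below; the shoulder above rests on that rim. Seated, its own rim is 26 mm above that rim. Origin: centre of its underside, z up. Grip across the outside, only in the top 15 mm, to keep fingertips off the piece below. 0.12 kg.
- sieve_medium: Medium sieve: upright metal ring 42 mm tall, second in height, 6.5 mm mesh. Outside diameter 60 mm, inside 54, mesh 9 mm up. Its lowest 8 mm is a tapered skirt (45 to 50 mm across) that nests in the ring below; the shoulder above rests on that rim. Seated, its own rim is 34 mm above that rim. Origin: centre of its underside, z up. Grip across the outside, only in the top 15 mm, to keep fingertips off the piece below. 0.12 kg.
- sieve_coarse: Coarse sieve: upright metal ring 50 mm tall, tallest of three, open 13 mm mesh. Outside diameter 60 mm, inside 54, mesh 9 mm up. Its lowest 8 mm is a tapered skirt (45 to 50 mm across) that nests in the ring below; the shoulder above rests on that rim. Seated, its own rim is 42 mm above that rim. Origin: centre of its underside, z up. Grip across the outside, only in the top 15 mm, to keep fingertips off the piece below. 0.12 kg.
- sieve_lid: Lid, standing upright, 37 mm tall: metal disc, diameter 60 mm, 5 mm thick, with an upright black round knob in its middle to grip (diameter 18 mm, 24 mm tall). Below the disc the same 8 mm tapered skirt as on the sieves; seated, its underside is 8 mm below the rim it sits on. Origin: centre of its underside, z up. 0.08 kg.
- stopper_1: Brown rubber stopper, 28 mm wide and 24 mm tall. Bystander; to be left alone. Origin: centre of its underside, z up.
- weigh_boat: White square weighing boat, 57 x 57 x 16 mm. Bystander; to be left alone. Origin: centre of its underside, z up.
- timer: White bench timer lying flat, 62 x 62 x 16 mm. Bystander; to be left alone. Origin: centre of its underside, z up.
- beaker_glass: Clear glass beaker, 58 mm across and 59 mm tall. Bystander; to be left alone. Origin: centre of its underside, z up.
Things that resemble listed ones, but are neither listed nor needed, are in the scene too. What is shaped like the sieve_lid but blue or green is not meant.

How it is judged:
By the outcome, as a careful person would: the job done as asked, in the order asked, and still so for the second after the job is handed in, with the robot touching nothing.
It also fails if it takes over 131 s, if anything falls off the work surface, if the arm or the gripper's body presses on something with over 40 N, if the wrist force passes 120 N, or if a joint passes its speed limit or range.

## Working session

There is one attempt and no reset: what is moved stays moved. The work goes in short steps, Python scripts to look and compute and a tool call to move; the robot and the scene stay as the last step left them, time stands still between calls to the robot, and variables do not carry over. Pictures are saved under pics/ and viewed, at most 14 in all, crops included, and the job is handed in when it is done.

Besides the shell and the picture viewer there is one more tool, called after "Request:" by a JSON object that holds its "name" and its "arguments". step_arm: Moves the arm, as the interface text tells. Shifts and turns lie within -1 to 1; 1 stands for 60 cm of shift or pi rad of turn. Its arguments: {"type":"object","properties":{"rows":{"type":"array"},"jaw":{"type":"number"},"squeeze":{"type":"number"}},"required":["rows"]}

```bash
mkdir -p pics; ls
python3 - <<'E'
from bench import r, eyes
import cv2,numpy as np
np.set_printoptions(precision=4,suppress=True)
print(r.get_obs())
for n in ("side","top"):
    cv2.imwrite(f"pics/{n}0.png",eyes.grab_frame(n)[:,:,::-1])
for n in ("side","top","wrist"): print(n,eyes.camera_info(n))
print(r.tips_ahead)
E
```

```text
pics
{'clock': 0.0, 'joints': array([ 1.1839,  0.4778,  0.0223,  1.5565, -0.0115,  1.1093, -0.0831]), 'qvel': array([ 0.0002,  0.0006, -0.0014,  0.0006, -0.0001,  0.0002,  0.0014]), 'tau': array([ -0.0003, -59.6452,   1.608 , -28.1199,   0.0126,   0.0093,
        -0.    ]), 'tcp_pos': array([ 0.1856, -0.6484,  0.2443]), 'orientation': array([-3.1094, -0.4363,  0.0006]), 'contact_force': array([ 0.9468, -1.0461, -0.029 ]), 'moment': array([ 0.0038,  0.0445, -0.0201]), 'gripper_force': 0.0, 'grip_width': 0.08569356161811402}
side {'mtx': array([[601.8772,   0.    , 320.8062],
       [  0.    , 601.8772, 242.2587],
       [  0.    ,   0.    ,   1.    ]]), 'extrinsics': array([[-0.9799, -0.1156,  0.1626,  0.2593],
       [-0.1991,  0.5088, -0.8376,  1.1183],
       [ 0.0141, -0.8531, -0.5216,  0.7374],
       [ 0.    ,  0.    ,  0.    ,  1.    ]])}
top {'mtx': array([[460.2331,   0.    , 319.9965],
       [  0.    , 460.2331, 231.4411],
       [  0.    ,   0.    ,   1.    ]]), 'extrinsics': array([[ 0.0065, -0.9846,  0.1745,  0.284 ],
       [-0.9999, -0.0091, -0.0141, -0.0129],
       [ 0.0155, -0.1743, -0.9846,  1.1721],
       [ 0.    ,  0.    ,  0.    ,  1.    ]])}
wrist {'mtx': array([[337.5884,   0.    , 320.1302],
       [  0.    , 337.5884, 233.5082],
       [  0.    ,   0.    ,   1.    ]]), 'tool_from_camera': array([[ 0.0002, -0.9461, -0.3238,  0.0841],
       [ 1.    , -0.0003,  0.0014,  0.0014],
       [-0.0014, -0.3238,  0.9461, -0.129 ],
       [ 0.    ,  0.    ,  0.    ,  1.    ]])}
0.014
```

View pics/top0.png

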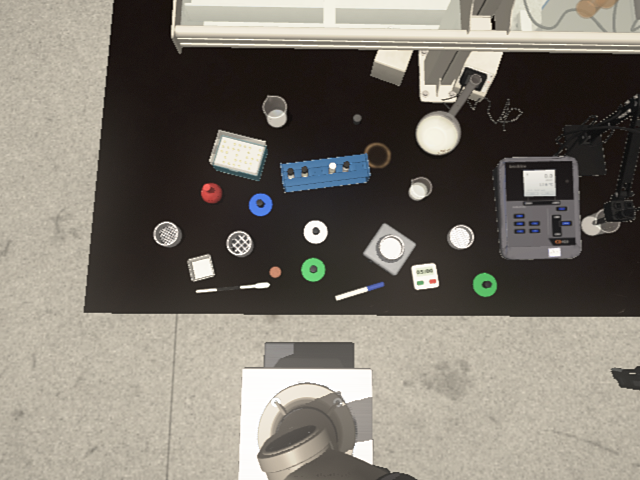

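View pics/side0.png

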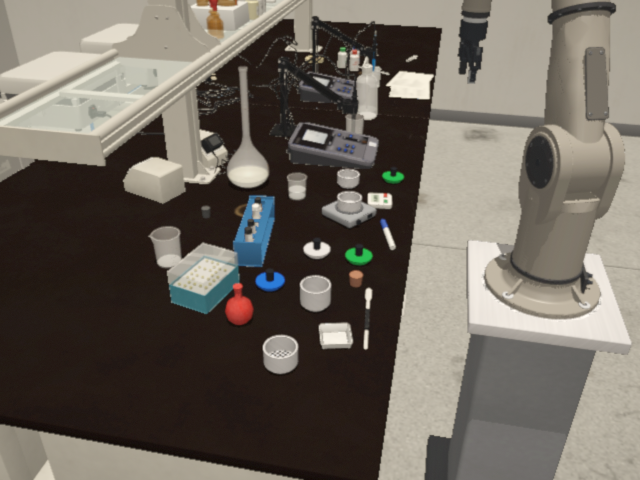

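Top view: shaker at (391,249), a sieve near it at (460,237), sieves at (167,235) and (240,244), a metal-white lid at (315,232); the green and blue lids are decoys. Side view: the same pieces at (350,205), (348,178), (281,354), (315,293), (317,249).

```bash
cat > h.py <<'E'
import numpy as np, cv2
from scipy.spatial.transform import Rotation as R
np.set_printoptions(precision=4,suppress=True)
from bench import r, eyes
def cam(n,obs=None):
    i=eyes.camera_info(n)
    if n!="wrist": return i["mtx"],i["extrinsics"]
    T=np.eye(4); T[:3,:3]=R.from_rotvec(obs["orientation"]).as_matrix(); T[:3,3]=obs["tcp_pos"]
    return i["mtx"],T@i["tool_from_camera"]
def ray(c,uv):
    K,E=c; d=E[:3,:3]@np.linalg.solve(K,[uv[0],uv[1],1.]); return E[:3,3],d/np.linalg.norm(d)
def onplane(c,uv,z):
    o,d=ray(c,uv); return o+d*(z-o[2])/d[2]
def tri(c1,p1,c2,p2):
    A=np.zeros((3,3));b=np.zeros(3)
    L=[ray(c1,p1),ray(c2,p2)]
    for o,d in L:
        P=np.eye(3)-np.outer(d,d); A+=P;b+=P@o
    X=np.linalg.solve(A,b); return X,[np.linalg.norm(np.cross(X-o,d)) for o,d in L]
def proj(c,X):
    K,E=c; p=K@(E[:3,:3].T@(np.asarray(X)-E[:3,3])); return p[:2]/p[2]
E
python3 - <<'E'
from h import *
t=cv2.imread("pics/top0.png"); s=cv2.imread("pics/side0.png")
ct,cs=cam("top"),cam("side")
P={"shk":((391,247),(350,199)),"A":((460,236),(348,174)),"B":((167,233),(281,345)),"C":((240,241),(315,285)),"lid":((315,232),(317,249))}
for k,(a,b) in P.items(): print(k,*tri(ct,a,cs,b))
def crop(im,c,h): return cv2.resize(im[c[1]-h:c[1]+h,c[0]-h:c[0]+h],(260,260),interpolation=cv2.INTER_CUBIC)
ks=["A","B","C"]
cv2.imwrite("pics/crops.png",np.vstack([np.hstack([crop(t,P[k][0],22) for k in ks]),np.hstack([crop(s,P[k][1],26) for k in ks])]))
E
```

```text
shk [ 0.4448 -0.2046  0.0496] [np.float64(0.000779605391141354), np.float64(0.0007796053911413854)]
A [ 0.4774 -0.3822  0.0335] [np.float64(2.6622152663524126e-05), np.float64(2.662215266332984e-05)]
B [0.4762 0.3502 0.0417] [np.float64(0.0006788755307067807), np.float64(0.0006788755307067524)]
C [0.4559 0.1682 0.0456] [np.float64(0.0019143544404273082), np.float64(0.0019143544404272342)]
lid [ 0.4882 -0.0168  0.0114] [np.float64(3.828007569886993e-05), np.float64(3.828007569887318e-05)]
```

View pics/crops.png

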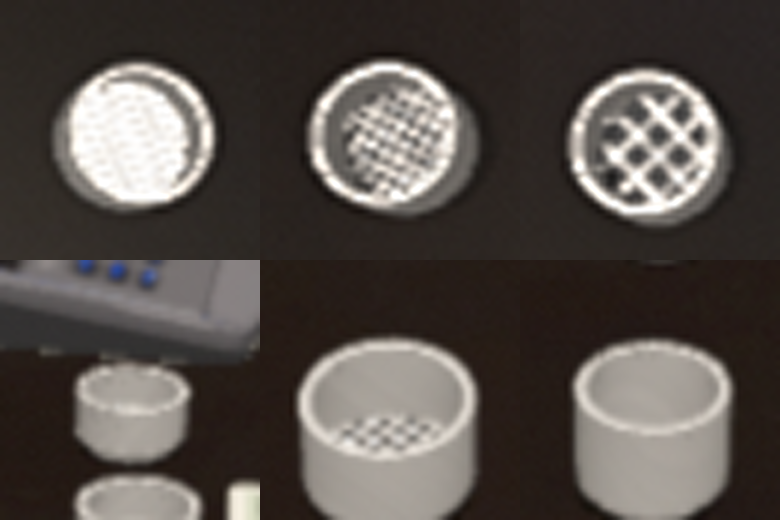

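The mesh and the triangulated heights agree: A is fine (33 mm), B medium (42 mm), C coarse (about 46–50 mm). I'll move over A for a close look.

Request:
{"name": "step_arm", "arguments": {"rows": [[0.243, 0.222, -0.062, 0, 0, 0], [0.243, 0.222, -0.062, 0, 0, 0], [0.243, 0.222, -0.062, 0, 0, 0], [0.243, 0.222, -0.062, 0, 0, 0], [0.243, 0.222, -0.062, 0, 0, 0]]}}

```text
clock: 0.52
tcp_pos: [0.3337, -0.5128, 0.2072]
orientation: [-3.109, -0.439, -0.001]
contact_force: [0.5, 0.7, 0.5]
grip_width: 0.0853
gripper_force: 0.0
```

Request:
{"name": "step_arm", "arguments": {"rows": [[0.243, 0.222, -0.062, 0, 0, 0], [0.243, 0.222, -0.062, 0, 0, 0], [0.243, 0.222, -0.062, 0, 0, 0], [0.243, 0.222, -0.062, 0, 0, 0], [0.243, 0.222, -0.062, 0, 0, 0]]}}

```text
clock: 0.93
tcp_pos: [0.4793, -0.3795, 0.1701]
orientation: [-3.109, -0.439, -0.0]
contact_force: [0.5, 0.1, -0.0]
grip_width: 0.0855
gripper_force: 0.0
```

Request:
{"name": "step_arm", "arguments": {"rows": [[0, 0, 0, 0, 0, 0], [0, 0, 0, 0, 0, 0], [0, 0, 0, 0, 0, 0]]}}

```text
clock: 1.18
tcp_pos: [0.4767, -0.3829, 0.1706]
orientation: [-3.111, -0.436, 0.002]
contact_force: [-0.2, -0.4, 0.4]
grip_width: 0.0856
gripper_force: 0.0
```

```bash
cat >> h.py <<'E'
def wshot(name):
    o=r.get_obs(); im=eyes.grab_frame("wrist")[:,:,::-1].copy(); cv2.imwrite(f"pics/{name}.png",im)
    np.savez(f"pics/{name}.npz",p=o["tcp_pos"],o=o["orientation"]); return o,im
E
python3 - <<'E'
from h import *
o,im=wshot("w1"); print(o["clock"],o["tcp_pos"],o["orientation"],o["joints"],o["contact_force"])
c=cam("wrist",o)
for n,X in dict(A=[.4774,-.3822,.034],S=[.4448,-.2046,.056]).items(): print(n,proj(c,X))
ct,cs=cam("top"),cam("side")
print(tri(ct,(497,250),cs,(290,160)), onplane(ct,(497,235),.06))
E
```

```text
1.1833 [ 0.4767 -0.3829  0.1706] [-3.1111 -0.4363  0.0018] [ 0.64    0.4536 -0.0865  1.7782  0.0488  0.9127 -0.7598] [-0.2421 -0.4012  0.3925]
A [317.4384 224.5844]
S [ 75.8909 211.041 ]
(array([ 0.548 , -0.4509,  0.0341]), [np.float64(0.10783984440701122), np.float64(0.10783984440701103)]) [ 0.4762 -0.4654  0.06  ]
```

View pics/w1.png

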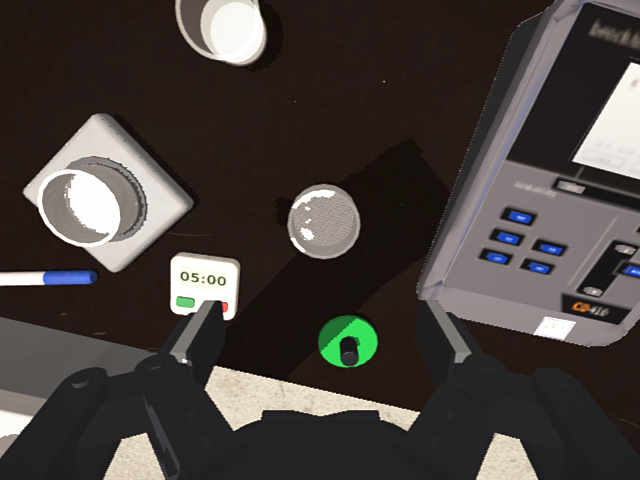

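The wrist view shows the fine sieve at (324,221) clear of the timer and the grey instrument (edge at about x=430), and the pan rim at (82,208). Next I'll refine both.

```bash
cat >> h.py <<'E'
def wload(name):
    z=np.load(f"pics/{name}.npz"); o=dict(tcp_pos=z["p"],orientation=z["o"])
    return cam("wrist",o),cv2.imread(f"pics/{name}.png")
from scipy.optimize import least_squares
def ringfit(c,im,X,rad=.030,step=.0002,lo=.7,hi=1.25,sign=-1):
    """outer rim: strongest radial bright->dark edge on plane z=X[2], fit circle of known radius (robust)"""
    g=cv2.GaussianBlur(cv2.cvtColor(im,cv2.COLOR_BGR2GRAY),(3,3),0).astype(np.float32)
    x0=np.array(X,float)
    for it in range(3):
        rr=np.arange(rad*lo,rad*hi,step); P=[]
        for a in np.linspace(0,2*np.pi,120,endpoint=False):
            u=np.array([proj(c,x0+[q*np.cos(a),q*np.sin(a),0]) for q in rr],np.float32)
            v=cv2.remap(g,u[:,0].reshape(1,-1),u[:,1].reshape(1,-1),cv2.INTER_LINEAR)[0]
            d=sign*np.gradient(cv2.blur(v.reshape(1,-1),(7,1))[0]); k=int(d.argmax())
            if d[k]>.5: P.append(x0[:2]+rr[k]*np.array([np.cos(a),np.sin(a)]))
        P=np.array(P)
        f=lambda p:np.hypot(*(P-p[:2]).T)-p[2]
        s=least_squares(f,[*x0[:2],rad],loss="soft_l1",f_scale=.0005)
        x0[:2]=s.x[:2]
    res=abs(f(s.x)); return x0,s.x[2],(res<.001).mean()
E
python3 - <<'E'
from h import *
c,im=wload("w1")
for n,X in dict(A=[.4774,-.3822,.034],S=[.4448,-.2046,.056]).items(): print(n,ringfit(c,im,X))
t=cv2.imread("pics/top0.png");ct=cam("top")
for n,X in dict(A=[.4774,-.3822,.034],S=[.4448,-.2046,.056],B=[.4762,.3502,.042],C=[.4559,.1682,.050],L=[.488,-.0168,.013]).items(): print(n,ringfit(ct,t,X))
a=cv2.resize(im[160:280,20:160],(560,480),interpolation=cv2.INTER_CUBIC)
b=cv2.resize(im[181:261,284:364],(240,240),interpolation=cv2.INTER_CUBIC); o=np.zeros((480,800,3),np.uint8);o[:,:560]=a;o[:240,560:]=b
cv2.imwrite("pics/z1.png",o)
E
```

```text
A (array([ 0.4799, -0.3866,  0.034 ]), np.float64(0.03094583851161829), np.float64(0.5916666666666667))
S (array([ 0.4469, -0.2062,  0.056 ]), np.float64(0.030125368098772167), np.float64(0.7916666666666666))
A (array([ 0.4769, -0.3856,  0.034 ]), np.float64(0.030769935837904997), np.float64(0.9166666666666666))
S (array([ 0.4423, -0.2009,  0.056 ]), np.float64(0.026339436300957798), np.float64(0.5916666666666667))
B (array([0.4765, 0.3543, 0.042 ]), np.float64(0.030954509952450433), np.float64(0.95))
C (array([0.453, 0.171, 0.05 ]), np.float64(0.031018368686853384), np.float64(0.8916666666666667))
L (array([ 0.489 , -0.0172,  0.013 ]), np.float64(0.030394983566179385), np.float64(0.9083333333333333))
```

View pics/z1.png

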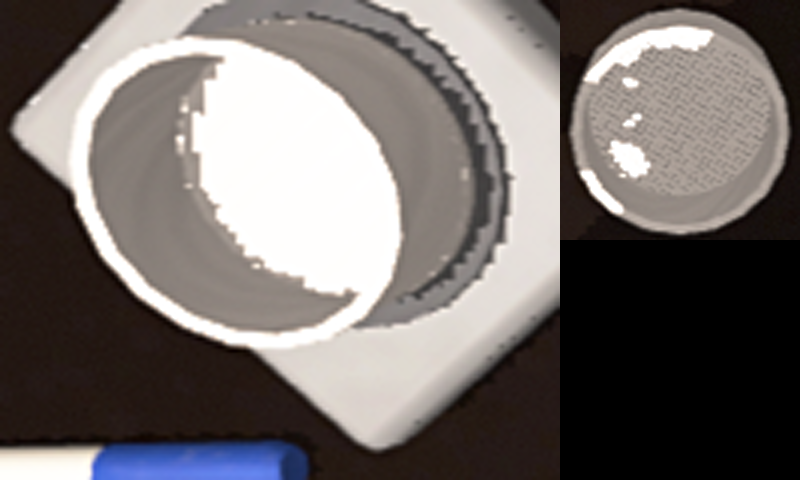

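```bash
sed -i 's/sign=-1):/sign=-1,half=True):/; s/        for a in np.linspace(0,2\*np.pi,120,endpoint=False):/        w=c[1][:2,3]-x0[:2]; wa=np.arctan2(w[1],w[0])\n        for a in (wa+np.linspace(1.4,2*np.pi-1.4,120) if half else np.linspace(0,2*np.pi,120)):/' h.py
python3 - <<'E'
from h import *
c,im=wload("w1")
for n,X in dict(A=[.478,-.386,.034],S=[.4469,-.2062,.056]).items(): print(n,ringfit(c,im,X))
t=cv2.imread("pics/top0.png");ct=cam("top")
for n,X in dict(A=[.4774,-.3822,.034],S=[.4469,-.2062,.056],B=[.4762,.3502,.042],C=[.4559,.1682,.050],L=[.488,-.0168,.013]).items(): print(n,ringfit(ct,t,X))
print(cam("wrist",r.get_obs())[1][:3,3], R.from_rotvec(r.get_obs()["orientation"]).as_matrix())
E
```

```text
A (array([ 0.4784, -0.387 ,  0.034 ]), np.float64(0.029943642636613785), np.float64(1.0))
S (array([ 0.4513, -0.2072,  0.056 ]), np.float64(0.03378278240304617), np.float64(0.575))
A (array([ 0.4771, -0.3858,  0.034 ]), np.float64(0.030634991690924065), np.float64(0.9583333333333334))
S (array([ 0.4465, -0.2059,  0.056 ]), np.float64(0.029459781163418117), np.float64(0.4166666666666667))
B (array([0.4766, 0.3542, 0.042 ]), np.float64(0.030897085800982188), np.float64(0.9416666666666667))
C (array([0.4529, 0.1713, 0.05  ]), np.float64(0.03089692717420717), np.float64(0.9916666666666667))
L (array([ 0.4885, -0.0173,  0.013 ]), np.float64(0.03072302408824103), np.float64(0.925))
[ 0.5576 -0.362   0.2997] [[ 0.9619  0.2734 -0.0009]
 [ 0.2734 -0.9619 -0.0006]
 [-0.0011  0.0003 -1.    ]]
```

Request:
{"name": "step_arm", "arguments": {"rows": [[0.002, -0.006, -0.06, 0, 0, 0], [0.002, -0.006, -0.12, 0, 0, 0], [0.002, -0.006, -0.17, 0, 0, 0], [0.002, -0.006, -0.205, 0, 0, 0], [0.002, -0.006, -0.23, 0, 0, 0]]}}

```text
clock: 1.65
tcp_pos: [0.4757, -0.3874, 0.0305]
orientation: [-3.111, -0.431, 0.005]
contact_force: [0.1, 0.4, -0.8]
grip_width: 0.0852
gripper_force: 0.0
```

Request:
{"name": "step_arm", "arguments": {"rows": [[0, 0, 0, 0, 0, 0], [0, 0, 0, 0, 0, 0], [0, 0, 0, 0, 0, 0]]}}

```text
clock: 1.9
tcp_pos: [0.4785, -0.3877, 0.0341]
orientation: [3.11, 0.433, 0.002]
contact_force: [0.6, -0.2, 0.5]
grip_width: 0.0855
gripper_force: 0.0
```

Request:
{"name": "step_arm", "arguments": {"rows": [[0, 0, 0, 0, 0, 0], [0, 0, 0, 0, 0, 0], [0, 0, 0, 0, 0, 0], [0, 0, 0, 0, 0, 0], [0, 0, 0, 0, 0, 0]], "jaw": 1, "squeeze": 40}}

```text
clock: 2.32
tcp_pos: [0.4792, -0.3868, 0.0349]
orientation: [3.11, 0.436, 0.002]
contact_force: [-2.5, 1.3, 9.3]
grip_width: 0.0587
gripper_force: 41.1
```

Request:
{"name": "step_arm", "arguments": {"rows": [[0, 0, 0, 0, 0, 0], [0, 0, 0, 0, 0, 0], [0, 0, 0, 0, 0, 0], [0, 0, 0, 0, 0, 0], [0, 0, 0, 0, 0, 0]]}}

```text
clock: 2.73
tcp_pos: [0.4792, -0.3868, 0.0349]
orientation: [3.109, 0.436, 0.002]
contact_force: [-2.0, 1.3, 9.1]
grip_width: 0.0587
gripper_force: 41.1
```

Run:
```python
from h import *
o,im=wshot("w2"); print(o["clock"],o["tcp_pos"],o["contact_force"],r.tips_ahead)
c=cam("wrist",o)
print(ringfit(c,im,[.478,-.3865,.034]))
```

```text
2.7333 [ 0.4792 -0.3868  0.0349] [-2.0455  1.3194  9.0657] 0.014
(array([ 0.4784, -0.3886,  0.034 ]), np.float64(0.029661852794820944), np.float64(1.0))
```

View pics/w2.png

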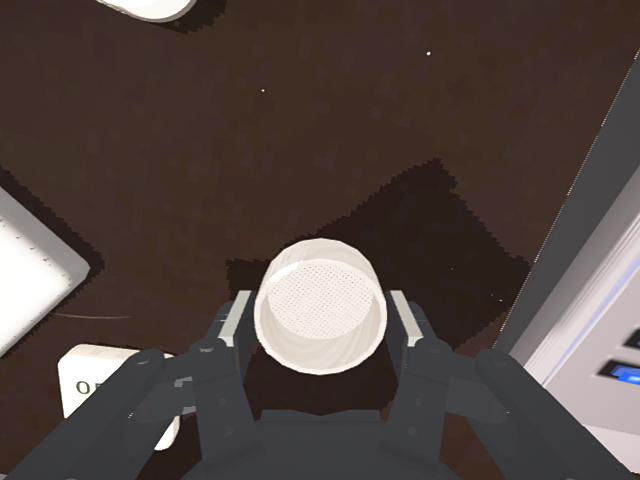

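Gripped cleanly at 58.7 mm, rim at (320,310). I'll lift it and check the pan from the same camera.

Request:
{"name": "step_arm", "arguments": {"rows": [[0, 0, 0.02, 0, 0, 0], [0, 0, 0.08, 0, 0, 0], [0, 0, 0.15, 0, 0, 0], [0, 0, 0.22, 0, 0, 0], [0, 0, 0.28, 0, 0, 0]]}}

```text
clock: 3.2
tcp_pos: [0.4787, -0.3862, 0.2046]
orientation: [3.11, 0.436, 0.003]
contact_force: [1.4, 0.5, -1.0]
grip_width: 0.0585
gripper_force: 43.7
```

Request:
{"name": "step_arm", "arguments": {"rows": [[-0.02, 0.06, 0, 0, 0, 0], [-0.04, 0.12, 0, 0, 0, 0], [-0.06, 0.18, 0, 0, 0, 0], [-0.08, 0.24, 0, 0, 0, 0], [-0.097, 0.303, 0, 0, 0, 0]]}}

```text
clock: 3.62
tcp_pos: [0.4192, -0.2031, 0.2019]
orientation: [3.11, 0.435, 0.001]
contact_force: [0.7, 0.3, -1.8]
grip_width: 0.0582
gripper_force: 43.7
```

Request:
{"name": "step_arm", "arguments": {"rows": [[0, 0, 0, 0, 0, 0], [0, 0, 0, 0, 0, 0], [0, 0, 0, 0, 0, 0], [0, 0, 0, 0, 0, 0]]}}

```text
clock: 3.95
tcp_pos: [0.4208, -0.2055, 0.2015]
orientation: [3.111, 0.434, 0.002]
contact_force: [-1.2, 0.2, -1.7]
grip_width: 0.0585
gripper_force: 43.7
```

Run:
```python
from h import *
o,im=wshot("w3"); print(o["clock"],o["tcp_pos"],o["orientation"],o["contact_force"],o["grip_width"])
c=cam("wrist",o)
for X in ([.4465,-.205,.056],[.4495,-.2065,.056]): print(ringfit(c,im,X,half=False),ringfit(c,im,X,half=False,hi=1.12,lo=.85))
print(ringfit(c,im,o["tcp_pos"]+[0,0,-.001]))
```

```text
3.95 [ 0.4208 -0.2055  0.2015] [3.1105 0.4341 0.0015] [-1.2189  0.2133 -1.691 ] 0.05849687674140283
(array([ 0.4471, -0.2063,  0.056 ]), np.float64(0.0297151553177938), np.float64(0.95)) (array([ 0.447 , -0.2063,  0.056 ]), np.float64(0.029755124352735623), np.float64(1.0))
(array([ 0.4471, -0.2063,  0.056 ]), np.float64(0.029712614742425387), np.float64(0.95)) (array([ 0.447 , -0.2063,  0.056 ]), np.float64(0.029750174236501357), np.float64(1.0))
(array([ 0.4129, -0.2096,  0.2005]), np.float64(0.029859710672143738), np.float64(0.2916666666666667))
```

View pics/w3.png

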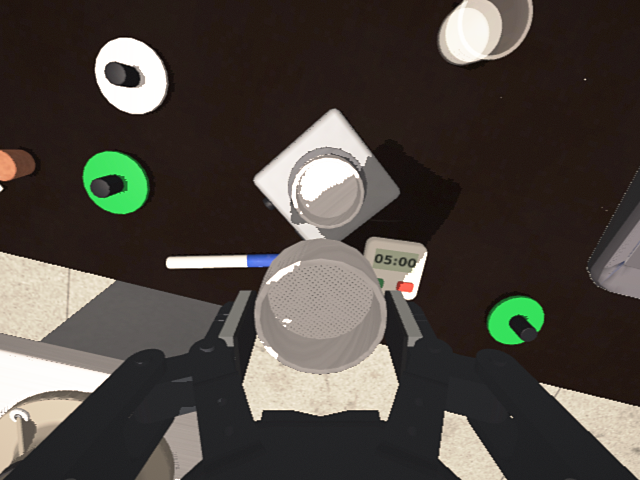

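Pan rim at about (330,190), fitted radius 29.75 mm against 30 mm, so the 56 mm height fits. I'll move over it and then descend slowly.

Request:
{"name": "step_arm", "arguments": {"rows": [[0.025, 0.0017, 0, 0, 0, 0], [0.045, 0.0017, -0.04, 0, 0, 0], [0.045, 0.0017, -0.09, 0, 0, 0], [0.045, 0.0017, -0.14, 0, 0, 0], [0.045, 0.0017, -0.165, 0, 0, 0]]}}

```text
clock: 4.42
tcp_pos: [0.4461, -0.2039, 0.0988]
orientation: [-3.11, -0.434, 0.005]
contact_force: [-1.1, -0.8, -1.1]
grip_width: 0.0585
gripper_force: 43.7
```

Request:
{"name": "step_arm", "arguments": {"rows": [[0, 0, 0, 0, 0, 0], [0, 0, 0, 0, 0, 0], [0, 0, 0, 0, 0, 0], [0, 0, 0, 0, 0, 0]]}}

```text
clock: 4.75
tcp_pos: [0.4485, -0.2041, 0.1033]
orientation: [3.11, 0.435, 0.004]
contact_force: [0.3, -0.3, -0.3]
grip_width: 0.0583
gripper_force: 43.7
```

Request:
{"name": "step_arm", "arguments": {"rows": [[-0.0008, -0.0007, -0.006, 0, 0, 0], [-0.0008, -0.0007, -0.011, 0, 0, 0], [-0.0008, -0.0007, -0.016, 0, 0, 0], [-0.0008, -0.0007, -0.02, 0, 0, 0], [-0.0008, -0.0007, -0.02, 0, 0, 0]]}}

```text
clock: 5.17
tcp_pos: [0.4465, -0.2036, 0.0894]
orientation: [-3.111, -0.436, 0.001]
contact_force: [-0.2, -0.3, -1.2]
grip_width: 0.0581
gripper_force: 43.7
```

Request:
{"name": "step_arm", "arguments": {"rows": [[0, 0, -0.002, 0, 0, 0], [0, 0, -0.004, 0, 0, 0], [0, 0, -0.006, 0, 0, 0], [0, 0, -0.008, 0, 0, 0], [0, 0, -0.008, 0, 0, 0]]}}

```text
clock: 5.58
tcp_pos: [0.4468, -0.2037, 0.0849]
orientation: [-3.111, -0.437, 0.0]
contact_force: [-0.7, 0.3, -1.4]
grip_width: 0.0581
gripper_force: 43.7
```

Request:
{"name": "step_arm", "arguments": {"rows": [[0, 0, -0.001, 0, 0, 0], [0, 0, -0.002, 0, 0, 0], [0, 0, -0.003, 0, 0, 0], [0, 0, -0.003, 0, 0, 0], [0, 0, -0.003, 0, 0, 0]]}}

```text
clock: 6.0
tcp_pos: [0.4469, -0.2037, 0.0833]
orientation: [-3.111, -0.437, 0.0]
contact_force: [-0.2, -0.5, -0.7]
grip_width: 0.0587
gripper_force: 43.7
```

Request:
{"name": "step_arm", "arguments": {"rows": [[0, 0, -0.001, 0, 0, 0], [0, 0, -0.0015, 0, 0, 0], [0, 0, -0.002, 0, 0, 0], [0, 0, -0.002, 0, 0, 0]]}}

```text
clock: 6.33
tcp_pos: [0.447, -0.2038, 0.0829]
orientation: [3.111, 0.436, 0.0]
contact_force: [-2.7, 1.6, 9.9]
grip_width: 0.0584
gripper_force: 44.8
```

Request:
{"name": "step_arm", "arguments": {"rows": [[0, 0, -0.001, 0, 0, 0], [0, 0, -0.0015, 0, 0, 0], [0, 0, -0.002, 0, 0, 0], [0, 0, -0.002, 0, 0, 0]]}}

```text
clock: 6.67
tcp_pos: [0.447, -0.2038, 0.0828]
orientation: [3.111, 0.436, 0.0]
contact_force: [-6.5, 3.1, 22.4]
grip_width: 0.0586
gripper_force: 46.0
```

Contact at TCP z = 0.083, which is the predicted seated height. I'll unload, open and rise.

Request:
{"name": "step_arm", "arguments": {"rows": [[0, 0, 0.0025, 0, 0, 0], [0, 0, 0.0025, 0, 0, 0], [0, 0, 0.0025, 0, 0, 0]]}}

```text
clock: 6.92
tcp_pos: [0.4473, -0.2039, 0.083]
orientation: [3.111, 0.436, 0.001]
contact_force: [-1.7, 0.5, 8.4]
grip_width: 0.0585
gripper_force: 44.6
```

Request:
{"name": "step_arm", "arguments": {"rows": [[0, 0, 0, 0, 0, 0], [0, 0, 0, 0, 0, 0], [0, 0, 0, 0, 0, 0], [0, 0, 0, 0, 0, 0], [0, 0, 0, 0, 0, 0]], "jaw": 0}}

```text
clock: 7.33
tcp_pos: [0.4468, -0.2037, 0.0822]
orientation: [-3.111, -0.436, 0.0]
contact_force: [-0.5, -0.2, 1.2]
grip_width: 0.0857
gripper_force: 0.0
```

Request:
{"name": "step_arm", "arguments": {"rows": [[0, 0, 0.02, 0, 0, 0], [0, 0, 0.06, 0, 0, 0], [0, 0, 0.12, 0, 0, 0], [0, 0, 0.18, 0, 0, 0], [0, 0, 0.2, 0, 0, 0]]}}

```text
clock: 7.75
tcp_pos: [0.449, -0.2044, 0.207]
orientation: [3.108, 0.436, 0.009]
contact_force: [0.7, 0.2, 0.2]
grip_width: 0.0853
gripper_force: 0.0
```

Request:
{"name": "step_arm", "arguments": {"rows": [[0, 0, 0, 0, 0, 0], [0, 0, 0, 0, 0, 0], [0, 0, 0, 0, 0, 0]]}}

```text
clock: 8.0
tcp_pos: [0.4461, -0.2035, 0.2014]
orientation: [-3.11, -0.436, 0.003]
contact_force: [-0.2, 0.5, -1.0]
grip_width: 0.0856
gripper_force: 0.0
```

Run:
```python
from h import *
o,im=wshot("w4"); print(o["clock"],o["tcp_pos"],o["orientation"],o["contact_force"],o["grip_width"])
c=cam("wrist",o)
print(ringfit(c,im,[.447,-.206,.082]),ringfit(c,im,[.447,-.206,.082],half=False))
```

```text
8.0 [ 0.4461 -0.2035  0.2014] [-3.1104 -0.4363  0.0025] [-0.2019  0.5115 -1.0394] 0.08555005911948464
(array([ 0.4463, -0.2051,  0.082 ]), np.float64(0.030427044210325913), np.float64(0.5666666666666667)) (array([ 0.4465, -0.2056,  0.082 ]), np.float64(0.03023833425284243), np.float64(0.7))
```

View pics/w4.png

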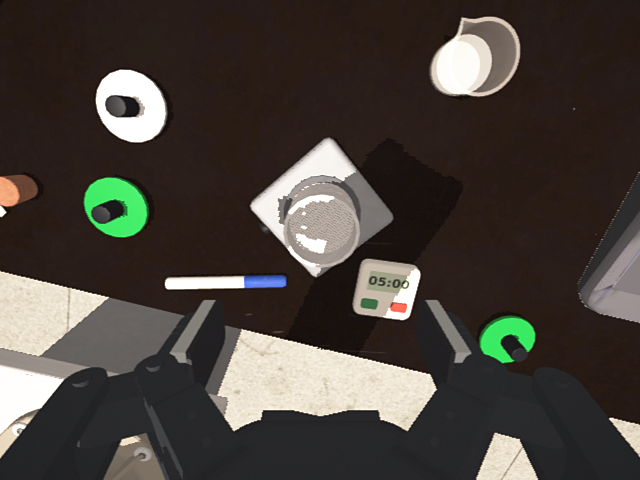

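Fine sieve is seated level, rim at (321,232). Next the medium.

Request:
{"name": "step_arm", "arguments": {"rows": [[0.0167, 0.31, -0.011, 0, 0, 0], [0.0167, 0.31, -0.011, 0, 0, 0], [0.0167, 0.31, -0.011, 0, 0, 0], [0.0167, 0.31, -0.011, 0, 0, 0], [0.0167, 0.31, -0.011, 0, 0, 0]]}}

```text
clock: 8.47
tcp_pos: [0.4559, -0.0125, 0.1945]
orientation: [-3.108, -0.445, 0.003]
contact_force: [0.3, -0.7, 0.8]
grip_width: 0.0855
gripper_force: 0.0
```

Request:
{"name": "step_arm", "arguments": {"rows": [[0.0167, 0.31, -0.011, 0, 0, 0], [0.0167, 0.31, -0.011, 0, 0, 0], [0.0167, 0.31, -0.011, 0, 0, 0], [0.0167, 0.31, -0.011, 0, 0, 0], [0.0167, 0.31, -0.011, 0, 0, 0]]}}

```text
clock: 8.88
tcp_pos: [0.4656, 0.1739, 0.188]
orientation: [-3.107, -0.445, 0.002]
contact_force: [0.0, 0.5, 0.5]
grip_width: 0.0851
gripper_force: 0.0
```

Request:
{"name": "step_arm", "arguments": {"rows": [[0.0167, 0.31, -0.011, 0, 0, 0], [0.0167, 0.31, -0.011, 0, 0, 0], [0.0167, 0.31, -0.011, 0, 0, 0], [0.0167, 0.31, -0.011, 0, 0, 0], [0.0167, 0.31, -0.011, 0, 0, 0]]}}

```text
clock: 9.3
tcp_pos: [0.4748, 0.36, 0.1809]
orientation: [-3.107, -0.444, 0.004]
contact_force: [1.0, 0.5, 0.2]
grip_width: 0.0854
gripper_force: 0.0
```

Request:
{"name": "step_arm", "arguments": {"rows": [[0, 0, 0, 0, 0, 0], [0, 0, 0, 0, 0, 0], [0, 0, 0, 0, 0, 0]]}}

```text
clock: 9.55
tcp_pos: [0.4766, 0.3525, 0.1811]
orientation: [3.109, 0.435, -0.004]
contact_force: [0.2, 0.1, 0.0]
grip_width: 0.0853
gripper_force: 0.0
```

Run:
```python
from h import *
o,im=wshot("w5"); print(o["clock"],o["tcp_pos"],o["orientation"],o["joints"],o["contact_force"])
c=cam("wrist",o)
print(ringfit(c,im,[.4766,.3542,.042]),ringfit(c,im,[.4766,.3542,.042],half=False))
```

```text
9.55 [0.4766 0.3525 0.1811] [ 3.1091  0.435  -0.0037] [-0.4112  0.4479 -0.4308  1.794   0.2244  0.9513 -2.2291] [0.2298 0.112  0.0471]
(array([0.4768, 0.3526, 0.042 ]), np.float64(0.029870794019249334), np.float64(1.0)) (array([0.4791, 0.3533, 0.042 ]), np.float64(0.03135611489193058), np.float64(0.5))
```

View pics/w5.png

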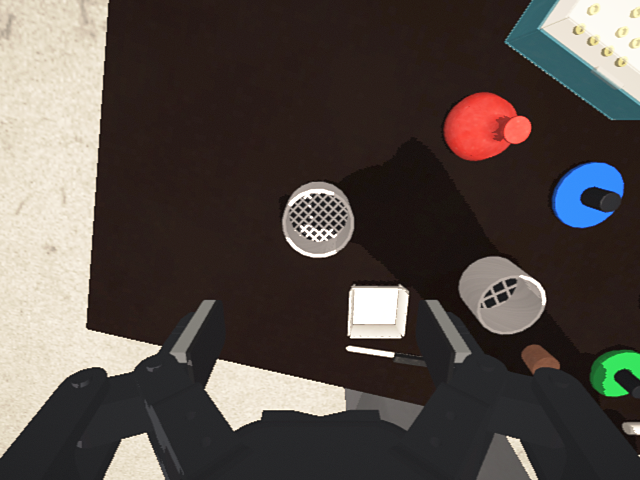

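Medium sieve at (318,219), fit radius 29.9 mm at the 42 mm plane, agreeing with the top camera. Grasping it.

Request:
{"name": "step_arm", "arguments": {"rows": [[0, 0.0025, -0.06, 0, 0, 0], [0, 0.0025, -0.12, 0, 0, 0], [0, 0.0025, -0.17, 0, 0, 0], [0, 0.0025, -0.207, 0, 0, 0], [0, 0.0025, -0.232, 0, 0, 0]]}}

```text
clock: 10.02
tcp_pos: [0.4764, 0.3524, 0.0407]
orientation: [3.109, 0.432, -0.005]
contact_force: [0.4, 0.2, 0.4]
grip_width: 0.0857
gripper_force: 0.0
```

Request:
{"name": "step_arm", "arguments": {"rows": [[0, 0, 0, 0, 0, 0], [0, 0, 0, 0, 0, 0], [0, 0, 0, 0, 0, 0]]}}

```text
clock: 10.27
tcp_pos: [0.4778, 0.3554, 0.0445]
orientation: [-3.111, -0.434, -0.002]
contact_force: [0.4, 0.9, 0.3]
grip_width: 0.0853
gripper_force: 0.0
```

Request:
{"name": "step_arm", "arguments": {"rows": [[0, 0, 0, 0, 0, 0], [0, 0, 0, 0, 0, 0], [0, 0, 0, 0, 0, 0], [0, 0, 0, 0, 0, 0], [0, 0, 0, 0, 0, 0]], "jaw": 1, "squeeze": 40}}

```text
clock: 10.68
tcp_pos: [0.4778, 0.356, 0.0451]
orientation: [-3.111, -0.436, -0.003]
contact_force: [-1.4, -2.0, 7.3]
grip_width: 0.0583
gripper_force: 41.6
```

Request:
{"name": "step_arm", "arguments": {"rows": [[0, 0, 0, 0, 0, 0], [0, 0, 0, 0, 0, 0], [0, 0, 0, 0, 0, 0]]}}

```text
clock: 10.93
tcp_pos: [0.4778, 0.356, 0.0451]
orientation: [-3.111, -0.436, -0.003]
contact_force: [-1.4, -2.2, 7.9]
grip_width: 0.0584
gripper_force: 41.6
```

Run:
```python
from h import *
o,im=wshot("w6"); print(o["clock"],o["tcp_pos"],o["orientation"])
c=cam("wrist",o); X=np.array([.4768,.3526,.042])
f=ringfit(c,im,X); print(f, f[0]-o["tcp_pos"])
c,im=wload("w2"); f=ringfit(c,im,[.4784,-.3886,.034]);print(f)
```

```text
10.9333 [0.4778 0.356  0.0451] [-3.1108 -0.4361 -0.0033]
(array([0.4762, 0.354 , 0.042 ]), np.float64(0.029621726440673745), np.float64(1.0)) [-0.0016 -0.002  -0.0031]
(array([ 0.4784, -0.3886,  0.034 ]), np.float64(0.02964998638994978), np.float64(1.0))
```

Request:
{"name": "step_arm", "arguments": {"rows": [[0, 0, 0.02, 0, 0, 0], [0, 0, 0.08, 0, 0, 0], [0, 0, 0.15, 0, 0, 0], [0, 0, 0.21, 0, 0, 0], [0, 0, 0.258, 0, 0, 0]]}}

```text
clock: 11.4
tcp_pos: [0.4772, 0.3564, 0.2024]
orientation: [-3.109, -0.437, -0.004]
contact_force: [0.5, 0.1, -2.3]
grip_width: 0.0584
gripper_force: 44.0
```

Request:
{"name": "step_arm", "arguments": {"rows": [[-0.0167, -0.311, 0, 0, 0, 0], [-0.0167, -0.311, 0, 0, 0, 0], [-0.0167, -0.311, 0, 0, 0, 0], [-0.0167, -0.311, 0, 0, 0, 0], [-0.0167, -0.311, 0, 0, 0, 0]]}}

```text
clock: 11.82
tcp_pos: [0.4662, 0.1633, 0.1987]
orientation: [3.109, 0.429, -0.001]
contact_force: [0.2, -0.5, -2.1]
grip_width: 0.0581
gripper_force: 44.0
```

Request:
{"name": "step_arm", "arguments": {"rows": [[-0.0167, -0.311, 0, 0, 0, 0], [-0.0167, -0.311, 0, 0, 0, 0], [-0.0167, -0.311, 0, 0, 0, 0], [-0.0167, -0.311, 0, 0, 0, 0], [-0.0167, -0.311, 0, 0, 0, 0]]}}

```text
clock: 12.23
tcp_pos: [0.4557, -0.0228, 0.199]
orientation: [3.11, 0.428, -0.0]
contact_force: [0.0, 0.4, -2.1]
grip_width: 0.0582
gripper_force: 44.0
```

Request:
{"name": "step_arm", "arguments": {"rows": [[-0.003, -0.06, 0, 0, 0, 0], [-0.007, -0.13, 0, 0, 0, 0], [-0.011, -0.2, 0, 0, 0, 0], [-0.014, -0.26, 0, 0, 0, 0], [-0.0167, -0.311, 0, 0, 0, 0]]}}

```text
clock: 12.65
tcp_pos: [0.4461, -0.207, 0.1993]
orientation: [3.11, 0.434, 0.002]
contact_force: [1.1, -0.2, -2.1]
grip_width: 0.0583
gripper_force: 44.0
```

Request:
{"name": "step_arm", "arguments": {"rows": [[0, 0, 0, 0, 0, 0], [0, 0, 0, 0, 0, 0], [0, 0, 0, 0, 0, 0], [0, 0, 0, 0, 0, 0], [0, 0, 0, 0, 0, 0]]}}

```text
clock: 13.07
tcp_pos: [0.4472, -0.2025, 0.1985]
orientation: [-3.11, -0.441, -0.001]
contact_force: [0.8, -0.6, -2.0]
grip_width: 0.0581
gripper_force: 44.0
```

Request:
{"name": "step_arm", "arguments": {"rows": [[0.0012, -0.0015, -0.03, 0, 0, 0], [0.0012, -0.0015, -0.06, 0, 0, 0], [0.0012, -0.0015, -0.085, 0, 0, 0], [0.0012, -0.0015, -0.105, 0, 0, 0], [0.0012, -0.0015, -0.11, 0, 0, 0]]}}

```text
clock: 13.48
tcp_pos: [0.4467, -0.2034, 0.1305]
orientation: [-3.109, -0.44, 0.004]
contact_force: [-0.5, 0.3, -1.1]
grip_width: 0.0583
gripper_force: 43.9
```

Request:
{"name": "step_arm", "arguments": {"rows": [[0, 0, 0, 0, 0, 0], [0, 0, 0, 0, 0, 0], [0, 0, 0, 0, 0, 0], [0, 0, 0, 0, 0, 0], [0, 0, 0, 0, 0, 0]]}}

```text
clock: 13.9
tcp_pos: [0.448, -0.2051, 0.1329]
orientation: [3.11, 0.437, 0.002]
contact_force: [0.1, 0.3, -1.8]
grip_width: 0.0579
gripper_force: 44.0
```

Run:
```python
from h import *
o,im=wshot("w7"); print(o["tcp_pos"],o["orientation"])
c=cam("wrist",o); f=ringfit(c,im,o["tcp_pos"]+[-.0016,-.002,-.0031],lo=.85,hi=1.12); print(f)
```

```text
[ 0.448  -0.2051  0.1329] [3.1104 0.4366 0.0017]
(array([ 0.4466, -0.2071,  0.1298]), np.float64(0.029540614567383085), np.float64(0.9411764705882353))
```

View pics/w7.png

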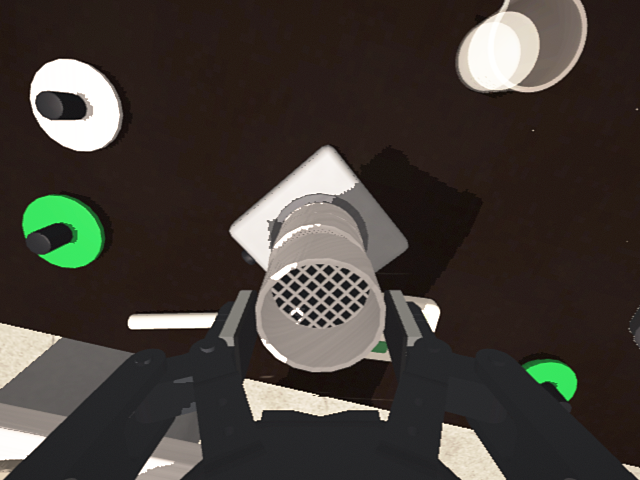

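Sieve held over the column, pan and fine ring lined up beneath at (320,215). Slight y correction of about +1.5 mm while descending.

Request:
{"name": "step_arm", "arguments": {"rows": [[0, 0.0025, 0, 0, 0, 0], [0, 0.0025, -0.003, 0, 0, 0], [0, 0.0025, -0.006, 0, 0, 0], [0, 0.0025, -0.008, 0, 0, 0], [0, 0.0025, -0.008, 0, 0, 0]]}}

```text
clock: 14.37
tcp_pos: [0.4473, -0.2034, 0.127]
orientation: [-3.111, -0.436, 0.001]
contact_force: [0.5, 0.5, -1.7]
grip_width: 0.0581
gripper_force: 44.0
```

Request:
{"name": "step_arm", "arguments": {"rows": [[0, 0, -0.003, 0, 0, 0], [0, 0, -0.005, 0, 0, 0], [0, 0, -0.007, 0, 0, 0], [0, 0, -0.007, 0, 0, 0], [0, 0, -0.007, 0, 0, 0]]}}

```text
clock: 14.78
tcp_pos: [0.4476, -0.2034, 0.1231]
orientation: [-3.111, -0.437, 0.0]
contact_force: [1.1, -0.4, -1.6]
grip_width: 0.0584
gripper_force: 44.0
```

On target laterally; continue to seat (predicted 0.119).

Request:
{"name": "step_arm", "arguments": {"rows": [[0, 0, -0.002, 0, 0, 0], [0, 0, -0.004, 0, 0, 0], [0, 0, -0.005, 0, 0, 0], [0, 0, -0.005, 0, 0, 0], [0, 0, -0.005, 0, 0, 0]]}}

```text
clock: 15.2
tcp_pos: [0.4476, -0.2034, 0.1202]
orientation: [-3.111, -0.436, 0.0]
contact_force: [-0.7, -0.8, -1.1]
grip_width: 0.0584
gripper_force: 44.0
```

Request:
{"name": "step_arm", "arguments": {"rows": [[0, 0, -0.001, 0, 0, 0], [0, 0, -0.0015, 0, 0, 0], [0, 0, -0.002, 0, 0, 0], [0, 0, -0.002, 0, 0, 0]]}}

```text
clock: 15.53
tcp_pos: [0.4476, -0.2035, 0.1192]
orientation: [3.111, 0.436, -0.0]
contact_force: [-1.3, 0.1, 1.0]
grip_width: 0.0581
gripper_force: 44.3
```

Request:
{"name": "step_arm", "arguments": {"rows": [[0, 0, -0.001, 0, 0, 0], [0, 0, -0.001, 0, 0, 0], [0, 0, -0.001, 0, 0, 0]]}}

```text
clock: 15.78
tcp_pos: [0.4476, -0.2035, 0.1191]
orientation: [3.111, 0.436, 0.0]
contact_force: [-2.8, 0.7, 8.3]
grip_width: 0.0577
gripper_force: 44.9
```

Request:
{"name": "step_arm", "arguments": {"rows": [[0, 0, 0.001, 0, 0, 0], [0, 0, 0.001, 0, 0, 0], [0, 0, 0.001, 0, 0, 0]]}}

```text
clock: 16.03
tcp_pos: [0.4477, -0.2035, 0.1192]
orientation: [3.111, 0.436, 0.0]
contact_force: [-0.3, 0.9, 2.6]
grip_width: 0.0584
gripper_force: 44.4
```

Request:
{"name": "step_arm", "arguments": {"rows": [[0, 0, 0, 0, 0, 0], [0, 0, 0, 0, 0, 0], [0, 0, 0, 0, 0, 0], [0, 0, 0, 0, 0, 0], [0, 0, 0, 0, 0, 0]], "jaw": 0}}

```text
clock: 16.45
tcp_pos: [0.4477, -0.2035, 0.119]
orientation: [3.111, 0.437, 0.0]
contact_force: [-0.3, 0.5, -0.5]
grip_width: 0.0852
gripper_force: 0.0
```

Request:
{"name": "step_arm", "arguments": {"rows": [[0, 0, 0.02, 0, 0, 0], [0, 0, 0.06, 0, 0, 0], [0, 0, 0.11, 0, 0, 0], [0, 0, 0.15, 0, 0, 0], [0, 0, 0.167, 0, 0, 0]]}}

```text
clock: 16.87
tcp_pos: [0.4491, -0.2039, 0.2224]
orientation: [3.109, 0.436, 0.007]
contact_force: [0.6, 0.5, 0.6]
grip_width: 0.0852
gripper_force: 0.0
```

Request:
{"name": "step_arm", "arguments": {"rows": [[0, 0, 0, 0, 0, 0], [0, 0, 0, 0, 0, 0], [0, 0, 0, 0, 0, 0]]}}

```text
clock: 17.12
tcp_pos: [0.4467, -0.2032, 0.2177]
orientation: [-3.11, -0.436, 0.003]
contact_force: [-0.1, -0.4, -0.2]
grip_width: 0.0853
gripper_force: 0.0
```

Run:
```python
from h import *
o,im=wshot("w8"); print(o["tcp_pos"],o["orientation"],o["contact_force"])
c=cam("wrist",o)
for h in (False,True): print(ringfit(c,im,[.446,-.2055,.116],lo=.85,hi=1.12,half=h))
```

```text
[ 0.4467 -0.2032  0.2177] [-3.11   -0.4364  0.0034] [-0.1329 -0.4228 -0.2098]
(array([ 0.4466, -0.2054,  0.116 ]), np.float64(0.029876358642221372), np.float64(0.9487179487179487))
(array([ 0.4465, -0.2055,  0.116 ]), np.float64(0.029822641869057927), np.float64(1.0))
```

Request:
{"name": "step_arm", "arguments": {"rows": [[0.0045, 0.312, -0.024, 0, 0, 0], [0.0045, 0.312, -0.024, 0, 0, 0], [0.0045, 0.312, -0.024, 0, 0, 0], [0.0045, 0.312, -0.024, 0, 0, 0], [0.0045, 0.312, -0.024, 0, 0, 0]]}}

```text
clock: 17.58
tcp_pos: [0.4491, -0.0113, 0.2034]
orientation: [-3.108, -0.444, 0.003]
contact_force: [0.3, 0.1, -0.4]
grip_width: 0.0855
gripper_force: 0.0
```

Request:
{"name": "step_arm", "arguments": {"rows": [[0.0045, 0.312, -0.024, 0, 0, 0], [0.0045, 0.312, -0.024, 0, 0, 0], [0.0045, 0.312, -0.024, 0, 0, 0], [0.0045, 0.312, -0.024, 0, 0, 0], [0.0045, 0.312, -0.024, 0, 0, 0]]}}

```text
clock: 18.0
tcp_pos: [0.4515, 0.1762, 0.1891]
orientation: [-3.108, -0.444, 0.003]
contact_force: [0.4, 0.9, 0.1]
grip_width: 0.0856
gripper_force: 0.0
```

Request:
{"name": "step_arm", "arguments": {"rows": [[0, 0, 0, 0, 0, 0], [0, 0, 0, 0, 0, 0], [0, 0, 0, 0, 0, 0], [0, 0, 0, 0, 0, 0], [0, 0, 0, 0, 0, 0]]}}

```text
clock: 18.42
tcp_pos: [0.4531, 0.1693, 0.1901]
orientation: [3.111, 0.433, -0.001]
contact_force: [-0.5, -0.6, -0.4]
grip_width: 0.0851
gripper_force: 0.0
```

Run:
```python
from h import *
o,im=wshot("w9"); print(o["clock"],o["tcp_pos"],o["orientation"],o["joints"])
c=cam("wrist",o)
for h in (False,True): print(ringfit(c,im,[.453,.171,.05],half=h))
```

```text
18.4167 [0.4531 0.1693 0.1901] [ 3.111   0.4325 -0.0009] [-0.105   0.2639 -0.4407  2.0338  0.1462  0.8742 -1.921 ]
(array([0.4558, 0.1702, 0.05  ]), np.float64(0.03133352959194395), np.float64(0.4666666666666667))
(array([0.4537, 0.1696, 0.05  ]), np.float64(0.029887844551177017), np.float64(1.0))
```

View pics/w9.png

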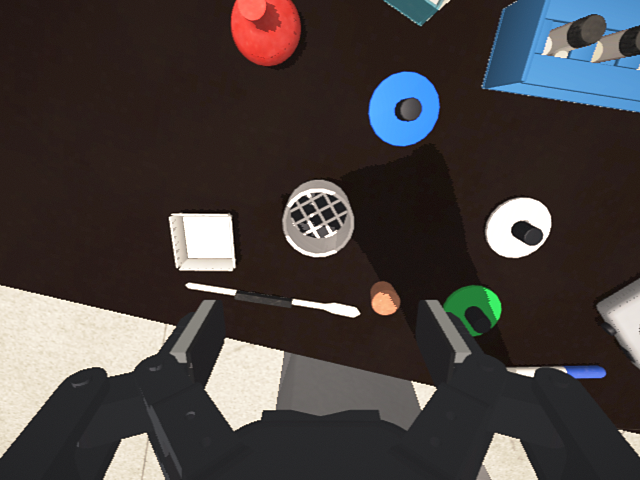

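Coarse sieve at (318,219), r = 29.9 mm at the 50 mm plane. Fingertips stay above the boat's 16 mm. Grasping.

Request:
{"name": "step_arm", "arguments": {"rows": [[0.001, 0.0015, -0.06, 0, 0, 0], [0.001, 0.0015, -0.12, 0, 0, 0], [0.001, 0.0015, -0.17, 0, 0, 0], [0.001, 0.0015, -0.21, 0, 0, 0], [0.001, 0.0015, -0.236, 0, 0, 0]]}}

```text
clock: 18.88
tcp_pos: [0.4526, 0.1704, 0.0465]
orientation: [3.11, 0.434, -0.004]
contact_force: [-0.5, -1.1, 0.3]
grip_width: 0.0854
gripper_force: 0.0
```

Request:
{"name": "step_arm", "arguments": {"rows": [[0, 0, 0, 0, 0, 0], [0, 0, 0, 0, 0, 0], [0, 0, 0, 0, 0, 0]]}}

```text
clock: 19.13
tcp_pos: [0.4544, 0.1718, 0.0498]
orientation: [-3.111, -0.435, -0.002]
contact_force: [0.2, 1.2, 0.6]
grip_width: 0.0856
gripper_force: 0.0
```

Request:
{"name": "step_arm", "arguments": {"rows": [[0, 0, 0, 0, 0, 0], [0, 0, 0, 0, 0, 0], [0, 0, 0, 0, 0, 0], [0, 0, 0, 0, 0, 0], [0, 0, 0, 0, 0, 0]], "jaw": 1, "squeeze": 40}}

```text
clock: 19.55
tcp_pos: [0.4545, 0.1721, 0.0505]
orientation: [3.111, 0.436, 0.004]
contact_force: [-1.6, -1.6, 11.3]
grip_width: 0.0587
gripper_force: 40.3
```

Request:
{"name": "step_arm", "arguments": {"rows": [[0, 0, 0, 0, 0, 0], [0, 0, 0, 0, 0, 0], [0, 0, 0, 0, 0, 0]]}}

```text
clock: 19.8
tcp_pos: [0.4546, 0.172, 0.0505]
orientation: [3.111, 0.436, 0.004]
contact_force: [-2.2, -2.1, 11.1]
grip_width: 0.0585
gripper_force: 40.3
```

Run:
```python
from h import *
o,im=wshot("w10"); print(o["clock"],o["tcp_pos"],o["orientation"])
c=cam("wrist",o); X=np.array([.4537,.1696,.05])
f=ringfit(c,im,X); print(f, f[0]-o["tcp_pos"])
```

```text
19.8 [0.4546 0.172  0.0505] [3.1111 0.4361 0.0039]
(array([0.4534, 0.1701, 0.05  ]), np.float64(0.029672249328776077), np.float64(1.0)) [-0.0012 -0.0019 -0.0005]
```

Request:
{"name": "step_arm", "arguments": {"rows": [[0, 0, 0.02, 0, 0, 0], [0, 0, 0.08, 0, 0, 0], [0, 0, 0.15, 0, 0, 0], [0, 0, 0.22, 0, 0, 0], [0, 0, 0.283, 0, 0, 0]]}}

```text
clock: 20.27
tcp_pos: [0.4532, 0.1719, 0.2213]
orientation: [-3.111, -0.437, -0.001]
contact_force: [0.7, 0.2, -1.6]
grip_width: 0.0587
gripper_force: 44.2
```

Request:
{"name": "step_arm", "arguments": {"rows": [[-0.006, -0.313, 0, 0, 0, 0], [-0.006, -0.313, 0, 0, 0, 0], [-0.006, -0.313, 0, 0, 0, 0], [-0.006, -0.313, 0, 0, 0, 0], [-0.006, -0.313, 0, 0, 0, 0]]}}

```text
clock: 20.68
tcp_pos: [0.4489, -0.0213, 0.2191]
orientation: [3.11, 0.428, -0.0]
contact_force: [-1.1, -0.9, -1.1]
grip_width: 0.0581
gripper_force: 44.2
```

Request:
{"name": "step_arm", "arguments": {"rows": [[-0.001, -0.06, 0, 0, 0, 0], [-0.003, -0.13, 0, 0, 0, 0], [-0.004, -0.2, 0, 0, 0, 0], [-0.005, -0.26, 0, 0, 0, 0], [-0.006, -0.313, 0, 0, 0, 0]]}}

```text
clock: 21.1
tcp_pos: [0.4455, -0.2066, 0.2192]
orientation: [3.111, 0.433, 0.001]
contact_force: [0.6, 0.3, -2.1]
grip_width: 0.0586
gripper_force: 44.2
```

Request:
{"name": "step_arm", "arguments": {"rows": [[0, 0, -0.02, 0, 0, 0], [0, 0, -0.04, 0, 0, 0], [0, 0, -0.06, 0, 0, 0], [0, 0, -0.07, 0, 0, 0], [0, 0, -0.07, 0, 0, 0]]}}

```text
clock: 21.52
tcp_pos: [0.4454, -0.2034, 0.1757]
orientation: [-3.11, -0.437, 0.003]
contact_force: [-0.4, -0.8, -1.0]
grip_width: 0.0587
gripper_force: 44.1
```

Request:
{"name": "step_arm", "arguments": {"rows": [[0, 0, 0, 0, 0, 0], [0, 0, 0, 0, 0, 0], [0, 0, 0, 0, 0, 0], [0, 0, 0, 0, 0, 0], [0, 0, 0, 0, 0, 0]]}}

```text
clock: 21.93
tcp_pos: [0.4466, -0.2038, 0.177]
orientation: [3.111, 0.437, 0.001]
contact_force: [-0.5, -0.1, -2.2]
grip_width: 0.0585
gripper_force: 44.2
```

Request:
{"name": "step_arm", "arguments": {"rows": [[0.0018, 0, -0.004, 0, 0, 0], [0.0018, 0, -0.008, 0, 0, 0], [0.0018, 0, -0.012, 0, 0, 0], [0.0018, 0, -0.015, 0, 0, 0], [0.0018, 0, -0.015, 0, 0, 0]]}}

```text
clock: 22.35
tcp_pos: [0.4471, -0.2036, 0.167]
orientation: [-3.111, -0.436, 0.001]
contact_force: [0.4, 0.1, -0.9]
grip_width: 0.0587
gripper_force: 44.2
```

Request:
{"name": "step_arm", "arguments": {"rows": [[0, 0, -0.003, 0, 0, 0], [0, 0, -0.006, 0, 0, 0], [0, 0, -0.008, 0, 0, 0], [0, 0, -0.008, 0, 0, 0], [0, 0, -0.008, 0, 0, 0]]}}

```text
clock: 22.77
tcp_pos: [0.4474, -0.2038, 0.1627]
orientation: [-3.111, -0.436, 0.0]
contact_force: [-0.2, -0.7, -1.0]
grip_width: 0.0586
gripper_force: 44.2
```

Request:
{"name": "step_arm", "arguments": {"rows": [[0, 0, -0.002, 0, 0, 0], [0, 0, -0.004, 0, 0, 0], [0, 0, -0.006, 0, 0, 0], [0, 0, -0.006, 0, 0, 0], [0, 0, -0.006, 0, 0, 0]]}}

```text
clock: 23.18
tcp_pos: [0.4474, -0.2037, 0.1591]
orientation: [-3.111, -0.437, 0.0]
contact_force: [0.7, -0.7, -1.9]
grip_width: 0.0583
gripper_force: 44.2
```

Request:
{"name": "step_arm", "arguments": {"rows": [[0, 0, -0.001, 0, 0, 0], [0, 0, -0.001, 0, 0, 0], [0, 0, -0.002, 0, 0, 0], [0, 0, -0.002, 0, 0, 0]]}}

```text
clock: 23.52
tcp_pos: [0.4477, -0.2038, 0.1586]
orientation: [3.111, 0.436, 0.001]
contact_force: [-1.9, 0.0, 6.2]
grip_width: 0.0587
gripper_force: 44.8
```

Request:
{"name": "step_arm", "arguments": {"rows": [[0, 0, -0.0005, 0, 0, 0], [0, 0, -0.001, 0, 0, 0], [0, 0, -0.001, 0, 0, 0]]}}

```text
clock: 23.77
tcp_pos: [0.4478, -0.2038, 0.1586]
orientation: [3.111, 0.436, 0.001]
contact_force: [-3.4, 2.0, 10.5]
grip_width: 0.0585
gripper_force: 45.3
```

Request:
{"name": "step_arm", "arguments": {"rows": [[0, 0, 0.0015, 0, 0, 0], [0, 0, 0.0015, 0, 0, 0], [0, 0, 0.0015, 0, 0, 0]]}}

```text
clock: 24.02
tcp_pos: [0.4477, -0.2038, 0.1586]
orientation: [3.111, 0.436, 0.001]
contact_force: [-0.4, 0.5, 4.5]
grip_width: 0.0583
gripper_force: 44.7
```

Request:
{"name": "step_arm", "arguments": {"rows": [[0, 0, 0, 0, 0, 0], [0, 0, 0, 0, 0, 0], [0, 0, 0, 0, 0, 0], [0, 0, 0, 0, 0, 0], [0, 0, 0, 0, 0, 0]], "jaw": 0}}

```text
clock: 24.43
tcp_pos: [0.4475, -0.2037, 0.1582]
orientation: [-3.111, -0.436, 0.0]
contact_force: [-0.3, -0.3, 0.1]
grip_width: 0.0853
gripper_force: 0.0
```

Request:
{"name": "step_arm", "arguments": {"rows": [[0, 0, 0.02, 0, 0, 0], [0, 0, 0.06, 0, 0, 0], [0, 0, 0.1, 0, 0, 0], [0, 0, 0.14, 0, 0, 0], [0, 0, 0.15, 0, 0, 0]]}}

```text
clock: 24.85
tcp_pos: [0.4493, -0.2043, 0.2519]
orientation: [3.108, 0.436, 0.008]
contact_force: [0.6, -0.2, 0.5]
grip_width: 0.0853
gripper_force: 0.0
```

Request:
{"name": "step_arm", "arguments": {"rows": [[0, 0, 0, 0, 0, 0], [0, 0, 0, 0, 0, 0], [0, 0, 0, 0, 0, 0], [0, 0, 0, 0, 0, 0]]}}

```text
clock: 25.18
tcp_pos: [0.4467, -0.2035, 0.2469]
orientation: [-3.11, -0.436, 0.004]
contact_force: [-1.1, 0.2, -0.7]
grip_width: 0.0854
gripper_force: 0.0
```

Run:
```python
from h import *
o,im=wshot("w11"); print(o["tcp_pos"],o["orientation"],o["contact_force"])
c=cam("wrist",o)
for h in (False,True): print(ringfit(c,im,[.4465,-.2055,.158],lo=.85,hi=1.12,half=h))
```

```text
[ 0.4467 -0.2035  0.2469] [-3.1099 -0.4364  0.0037] [-1.0579  0.2137 -0.6706]
(array([ 0.4469, -0.2058,  0.158 ]), np.float64(0.029853346502650223), np.float64(0.9385964912280702))
(array([ 0.4474, -0.206 ,  0.158 ]), np.float64(0.030259809411356017), np.float64(0.9090909090909091))
```

Request:
{"name": "step_arm", "arguments": {"rows": [[0.067, 0.309, -0.13, 0, 0, 0], [0.067, 0.309, -0.13, 0, 0, 0], [0.067, 0.309, -0.13, 0, 0, 0], [0.067, 0.309, -0.13, 0, 0, 0], [0.067, 0.309, -0.13, 0, 0, 0]]}}

```text
clock: 25.65
tcp_pos: [0.4873, -0.0162, 0.1689]
orientation: [-3.11, -0.437, 0.001]
contact_force: [0.9, -0.2, 0.4]
grip_width: 0.0853
gripper_force: 0.0
```

Request:
{"name": "step_arm", "arguments": {"rows": [[0, 0, 0, 0, 0, 0], [0, 0, 0, 0, 0, 0], [0, 0, 0, 0, 0, 0], [0, 0, 0, 0, 0, 0], [0, 0, 0, 0, 0, 0]]}}

```text
clock: 26.07
tcp_pos: [0.4877, -0.02, 0.1706]
orientation: [3.111, 0.432, 0.001]
contact_force: [-0.1, 0.1, 0.8]
grip_width: 0.0853
gripper_force: 0.0
```

Run:
```python
from h import *
o,im=wshot("w12"); print(o["clock"],o["tcp_pos"],o["orientation"])
c=cam("wrist",o)
for h in (False,True): print(ringfit(c,im,[.4885,-.0173,.013],lo=.85,half=h))
hs=cv2.inRange(im,(0,0,0),(60,60,60)); print("disc px",proj(c,[.4885,-.0173,.013]),"knob top px",proj(c,[.4885,-.0173,.037]))
```

```text
26.0667 [ 0.4877 -0.02    0.1706] [3.1111 0.4321 0.0005]
(array([ 0.4903, -0.0187,  0.013 ]), np.float64(0.03008260703970205), np.float64(1.0))
(array([ 0.4898, -0.0188,  0.013 ]), np.float64(0.029781049063501482), np.float64(1.0))
disc px [315.3024 216.9663] knob top px [314.9645 225.1293]
```

View pics/w12.png

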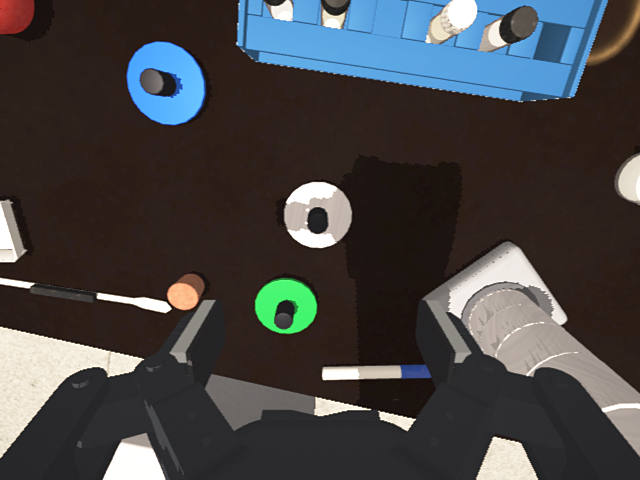

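Metal lid at (318,215), knob at (317,220). The tower at lower right is intact, and its rim fits at the 158 mm plane. Now gripping the knob.

Request:
{"name": "step_arm", "arguments": {"rows": [[0.0035, 0.0035, -0.06, 0, 0, 0], [0.0035, 0.0035, -0.12, 0, 0, 0], [0.0035, 0.0035, -0.17, 0, 0, 0], [0.0035, 0.0035, -0.2, 0, 0, 0], [0.0035, 0.0035, -0.215, 0, 0, 0]]}}

```text
clock: 26.53
tcp_pos: [0.4883, -0.0173, 0.0392]
orientation: [-3.111, -0.434, 0.005]
contact_force: [-0.6, 0.1, 0.2]
grip_width: 0.0855
gripper_force: 0.0
```

Request:
{"name": "step_arm", "arguments": {"rows": [[0, 0, 0, 0, 0, 0], [0, 0, 0, 0, 0, 0], [0, 0, 0, 0, 0, 0], [0, 0, 0, 0, 0, 0]]}}

```text
clock: 26.87
tcp_pos: [0.491, -0.0164, 0.0427]
orientation: [3.111, 0.436, 0.004]
contact_force: [0.8, -0.4, -0.3]
grip_width: 0.0857
gripper_force: 0.0
```

Run:
```python
from h import *
o,im=wshot("w13"); print(o["clock"],o["tcp_pos"],o["orientation"])
c=cam("wrist",o)
for h in (False,True): 
    f=ringfit(c,im,[.490,-.0188,.013],lo=.85,half=h); print(f,f[0]-o["tcp_pos"])
```

```text
26.8667 [ 0.491  -0.0164  0.0427] [3.1108 0.4358 0.0044]
(array([ 0.4906, -0.0184,  0.013 ]), np.float64(0.030182918510627016), np.float64(1.0)) [-0.0004 -0.0021 -0.0297]
(array([ 0.4899, -0.0186,  0.013 ]), np.float64(0.02978219498499713), np.float64(1.0)) [-0.0011 -0.0022 -0.0297]
```

Request:
{"name": "step_arm", "arguments": {"rows": [[0, -0.001, -0.008, 0, 0, 0], [0, -0.001, -0.017, 0, 0, 0], [0, -0.001, -0.017, 0, 0, 0], [0, -0.001, -0.017, 0, 0, 0]]}}

```text
clock: 27.25
tcp_pos: [0.4894, -0.0169, 0.0307]
orientation: [-3.111, -0.437, 0.001]
contact_force: [-0.1, 0.4, 0.3]
grip_width: 0.0852
gripper_force: 0.0
```

Request:
{"name": "step_arm", "arguments": {"rows": [[0, 0, 0, 0, 0, 0], [0, 0, 0, 0, 0, 0], [0, 0, 0, 0, 0, 0], [0, 0, 0, 0, 0, 0], [0, 0, 0, 0, 0, 0]], "jaw": 1, "squeeze": 40}}

```text
clock: 27.67
tcp_pos: [0.4898, -0.0169, 0.0312]
orientation: [3.111, 0.437, 0.0]
contact_force: [0.8, 0.8, 0.1]
grip_width: 0.0255
gripper_force: 0.0
```

Request:
{"name": "step_arm", "arguments": {"rows": [[0, 0, 0, 0, 0, 0], [0, 0, 0, 0, 0, 0], [0, 0, 0, 0, 0, 0], [0, 0, 0, 0, 0, 0], [0, 0, 0, 0, 0, 0]]}}

```text
clock: 28.08
tcp_pos: [0.4899, -0.0169, 0.0313]
orientation: [3.111, 0.436, 0.0]
contact_force: [-2.7, 0.8, 5.4]
grip_width: 0.0166
gripper_force: 39.2
```

Run:
```python
from h import *
o,im=wshot("w14"); print(o["clock"],o["tcp_pos"],o["orientation"])
c=cam("wrist",o)
for h in (False,True): 
    f=ringfit(c,im,[.490,-.0188,.013],lo=.85,half=h); print(f,f[0]-o["tcp_pos"])
```

```text
28.0833 [ 0.4899 -0.0169  0.0313] [3.111  0.4364 0.0003]
(array([ 0.4913, -0.0181,  0.013 ]), np.float64(0.029761837724149254), np.float64(0.6638655462184874)) [ 0.0014 -0.0012 -0.0183]
(array([ 0.4909, -0.0182,  0.013 ]), np.float64(0.02984243509556766), np.float64(0.5217391304347826)) [ 0.001  -0.0013 -0.0183]
```

View pics/w14.png

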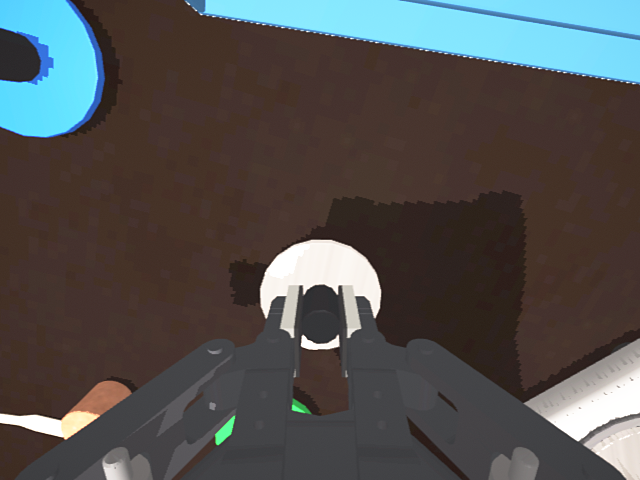

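Knob gripped at 16.6 mm, disc at (320,293), level. Lifting and carrying it to the tower.

Request:
{"name": "step_arm", "arguments": {"rows": [[0, 0, 0.02, 0, 0, 0], [0, 0, 0.07, 0, 0, 0], [0, 0, 0.13, 0, 0, 0], [0, 0, 0.19, 0, 0, 0], [0, 0, 0.25, 0, 0, 0]]}}

```text
clock: 28.55
tcp_pos: [0.4891, -0.0168, 0.1823]
orientation: [-3.111, -0.437, 0.002]
contact_force: [1.0, -0.6, -1.0]
grip_width: 0.0165
gripper_force: 39.2
```

Request:
{"name": "step_arm", "arguments": {"rows": [[0, 0, 0.06, 0, 0, 0], [0, 0, 0.1, 0, 0, 0], [0, 0, 0.1, 0, 0, 0]]}}

```text
clock: 28.8
tcp_pos: [0.4927, -0.0166, 0.2463]
orientation: [3.11, 0.436, 0.015]
contact_force: [0.1, -0.0, -1.1]
grip_width: 0.0164
gripper_force: 39.2
```

Request:
{"name": "step_arm", "arguments": {"rows": [[-0.0145, -0.065, 0, 0, 0, 0], [-0.029, -0.13, 0, 0, 0, 0], [-0.044, -0.195, 0, 0, 0, 0], [-0.06, -0.26, 0, 0, 0, 0], [-0.0725, -0.312, 0, 0, 0, 0]]}}

```text
clock: 29.22
tcp_pos: [0.4445, -0.207, 0.2402]
orientation: [3.111, 0.433, -0.002]
contact_force: [0.5, 0.4, -0.6]
grip_width: 0.0164
gripper_force: 39.2
```

Request:
{"name": "step_arm", "arguments": {"rows": [[0, 0, -0.02, 0, 0, 0], [0, 0, -0.04, 0, 0, 0], [0, 0, -0.06, 0, 0, 0], [0, 0, -0.07, 0, 0, 0], [0, 0, -0.07, 0, 0, 0]]}}

```text
clock: 29.63
tcp_pos: [0.445, -0.2036, 0.1971]
orientation: [-3.109, -0.436, 0.005]
contact_force: [-0.5, -0.3, -1.3]
grip_width: 0.0164
gripper_force: 39.2
```

Request:
{"name": "step_arm", "arguments": {"rows": [[0, 0, 0, 0, 0, 0], [0, 0, 0, 0, 0, 0], [0, 0, 0, 0, 0, 0], [0, 0, 0, 0, 0, 0], [0, 0, 0, 0, 0, 0]]}}

```text
clock: 30.05
tcp_pos: [0.4466, -0.2041, 0.1996]
orientation: [3.111, 0.436, 0.001]
contact_force: [-0.1, -0.4, -0.1]
grip_width: 0.0162
gripper_force: 39.2
```

Run:
```python
from h import *
o,im=wshot("w15"); print(o["clock"],o["tcp_pos"],o["orientation"],o["contact_force"],o["grip_width"])
```

```text
30.05 [ 0.4466 -0.2041  0.1996] [3.1106 0.4365 0.0013] [-0.0704 -0.4197 -0.1229] 0.016186726102909083
```

View pics/w15.png

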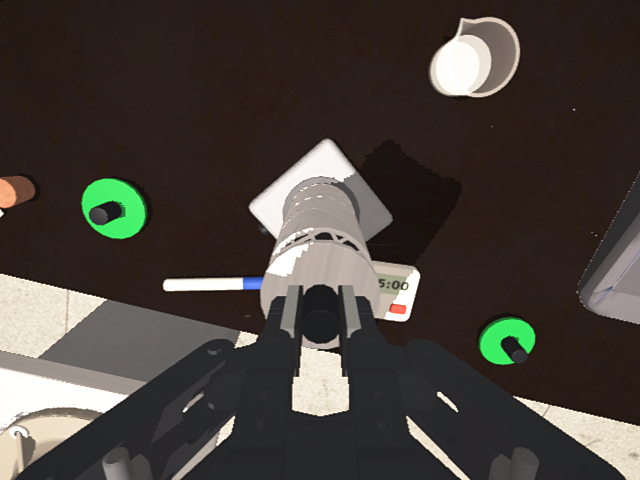

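Lid held level over the tower, centred at x≈320, with the coarse mesh visible beneath. Descending to the predicted 0.181.

Request:
{"name": "step_arm", "arguments": {"rows": [[0, 0, -0.005, 0, 0, 0], [0, 0, -0.01, 0, 0, 0], [0, 0, -0.014, 0, 0, 0], [0, 0, -0.017, 0, 0, 0], [0, 0, -0.017, 0, 0, 0]]}}

```text
clock: 30.52
tcp_pos: [0.446, -0.2039, 0.1883]
orientation: [-3.111, -0.437, 0.001]
contact_force: [0.4, -0.7, -0.7]
grip_width: 0.0165
gripper_force: 39.2
```

Request:
{"name": "step_arm", "arguments": {"rows": [[0, 0, -0.003, 0, 0, 0], [0, 0, -0.005, 0, 0, 0], [0, 0, -0.007, 0, 0, 0], [0, 0, -0.007, 0, 0, 0], [0, 0, -0.007, 0, 0, 0]]}}

```text
clock: 30.93
tcp_pos: [0.4463, -0.204, 0.1847]
orientation: [-3.111, -0.436, 0.0]
contact_force: [-0.8, -0.4, -0.7]
grip_width: 0.0169
gripper_force: 39.2
```

Request:
{"name": "step_arm", "arguments": {"rows": [[0, 0, -0.002, 0, 0, 0], [0, 0, -0.004, 0, 0, 0], [0, 0, -0.005, 0, 0, 0], [0, 0, -0.005, 0, 0, 0], [0, 0, -0.005, 0, 0, 0]]}}

```text
clock: 31.35
tcp_pos: [0.4463, -0.204, 0.1817]
orientation: [-3.111, -0.437, 0.0]
contact_force: [0.1, 0.4, -0.6]
grip_width: 0.0162
gripper_force: 39.2
```

Request:
{"name": "step_arm", "arguments": {"rows": [[0, 0, -0.001, 0, 0, 0], [0, 0, -0.001, 0, 0, 0], [0, 0, -0.0015, 0, 0, 0], [0, 0, -0.0015, 0, 0, 0]]}}

```text
clock: 31.68
tcp_pos: [0.4465, -0.2041, 0.1813]
orientation: [3.111, 0.436, 0.001]
contact_force: [-1.0, 1.0, 4.5]
grip_width: 0.0162
gripper_force: 39.8
```

Request:
{"name": "step_arm", "arguments": {"rows": [[0, 0, -0.001, 0, 0, 0], [0, 0, -0.001, 0, 0, 0], [0, 0, -0.001, 0, 0, 0]]}}

```text
clock: 31.93
tcp_pos: [0.4467, -0.2042, 0.1812]
orientation: [3.111, 0.436, 0.001]
contact_force: [-1.9, 0.7, 9.2]
grip_width: 0.0164
gripper_force: 40.3
```

Request:
{"name": "step_arm", "arguments": {"rows": [[0, 0, 0.0012, 0, 0, 0], [0, 0, 0.0012, 0, 0, 0], [0, 0, 0.0012, 0, 0, 0]]}}

```text
clock: 32.18
tcp_pos: [0.4466, -0.2041, 0.1813]
orientation: [3.111, 0.436, 0.001]
contact_force: [-1.5, 0.6, 6.4]
grip_width: 0.0164
gripper_force: 39.8
```

Request:
{"name": "step_arm", "arguments": {"rows": [[0, 0, 0, 0, 0, 0], [0, 0, 0, 0, 0, 0], [0, 0, 0, 0, 0, 0], [0, 0, 0, 0, 0, 0], [0, 0, 0, 0, 0, 0]], "jaw": 0}}

```text
clock: 32.6
tcp_pos: [0.4462, -0.204, 0.1807]
orientation: [-3.111, -0.437, 0.0]
contact_force: [-0.5, -0.4, -0.6]
grip_width: 0.0759
gripper_force: 0.0
```

Request:
{"name": "step_arm", "arguments": {"rows": [[0, 0, 0, 0, 0, 0], [0, 0, 0, 0, 0, 0], [0, 0, 0, 0, 0, 0]]}}

```text
clock: 32.85
tcp_pos: [0.4463, -0.2041, 0.1809]
orientation: [-3.111, -0.436, 0.0]
contact_force: [-0.2, 0.2, 1.0]
grip_width: 0.0856
gripper_force: 0.0
```

Request:
{"name": "step_arm", "arguments": {"rows": [[0, 0, 0.02, 0, 0, 0], [0, 0, 0.06, 0, 0, 0], [0, 0, 0.1, 0, 0, 0], [0, 0, 0.14, 0, 0, 0], [0, 0, 0.15, 0, 0, 0]]}}

```text
clock: 33.27
tcp_pos: [0.448, -0.2046, 0.2746]
orientation: [3.108, 0.436, 0.008]
contact_force: [1.0, 0.1, 0.1]
grip_width: 0.0858
gripper_force: 0.0
```

Request:
{"name": "step_arm", "arguments": {"rows": [[0, 0, 0, 0, 0, 0], [0, 0, 0, 0, 0, 0], [0, 0, 0, 0, 0, 0], [0, 0, 0, 0, 0, 0]]}}

```text
clock: 33.6
tcp_pos: [0.4455, -0.2038, 0.2695]
orientation: [-3.11, -0.436, 0.004]
contact_force: [-0.2, -0.1, -0.2]
grip_width: 0.0854
gripper_force: 0.0
```

Run:
```python
from h import *
o,im=wshot("w16"); print(o["clock"],o["tcp_pos"],o["contact_force"],o["grip_width"])
c=cam("wrist",o)
for h in (False,True): print(ringfit(c,im,[.4465,-.2055,.163],lo=.85,hi=1.12,half=h))
s=eyes.grab_frame("side")[:,:,::-1].copy(); cs=cam("side"); cv2.imwrite("pics/side1.png",s)
print("side pred: knob top",proj(cs,[.446,-.2045,.187]),"disc",proj(cs,[.446,-.2045,.163]))
s0=cv2.imread("pics/side0.png"); 
d=cv2.absdiff(s,s0).max(2)
# things that must be unchanged, by side-view diff
for n,X in dict(stopper=(356,279),boat=(335,335),timer=(380,200),beaker=(297,185),green=(359,255),blue=(270,280)).items():
    print(n,(d[X[1]-12:X[1]+12,X[0]-14:X[0]+14]>40).mean().round(3))
```

```text
33.6 [ 0.4455 -0.2038  0.2695] [-0.2079 -0.1073 -0.2034] 0.08537342518913893
(array([ 0.4469, -0.2058,  0.163 ]), np.float64(0.029931076753117205), np.float64(0.9304347826086956))
(array([ 0.4471, -0.2059,  0.163 ]), np.float64(0.0300889054500495), np.float64(0.8648648648648649))
side pred: knob top [351.4467 147.22  ] disc [351.0381 156.6175]
stopper 0.0
boat 0.0
timer 0.344
beaker 0.0
green 0.0
blue 0.0
```

The lid disc fits at 163 mm with r = 30.0 mm, centred on the tower. The difference at the timer is probably the arm or its shadow, so I'll compare its position.

Run:
```python
from h import *
def red(im,c,roi):
    x,y,w,h=roi; p=im[y:y+h,x:x+w].astype(int); m=((p[...,2]-p[...,1]>70)&(p[...,2]-p[...,0]>70))
    v,u=np.nonzero(m); return onplane(c,(x+u.mean(),y+v.mean()),.016),m.sum()
for n in ("w1","w4","w16"):
    c,im=wload(n); u=proj(c,[.39,-.31,.016]); print(n,u)
    x,y=int(max(0,u[0]-60)),int(max(0,u[1]-60)); print(red(im,c,(x,y,120,120)))
s0=cv2.imread("pics/side0.png");s=cv2.imread("pics/side1.png")
print(s0[188:212:6,366:394:7].mean(2).round(),"\n",s[188:212:6,366:394:7].mean(2).round())
```

```text
w1 [217.85   284.2692]
(array([ 0.3682, -0.3204,  0.016 ]), np.int64(50))
w4 [401.9961 287.4947]
(array([ 0.3668, -0.3144,  0.016 ]), np.int64(138))
w16 [389.3906 260.5405]
(array([ 0.3669, -0.3145,  0.016 ]), np.int64(99))
[[ 29.  28.  30.  28.]
 [ 32. 213. 232. 185.]
 [ 37. 195. 237. 190.]
 [179. 166. 169. 175.]] 
 [[ 30.  31.  31.  30.]
 [ 32. 188. 233. 187.]
 [ 28. 109. 143. 107.]
 [179. 153. 154. 155.]]
```

```bash
python3 -c "
from bench import r
print(r.hand_in())"
```

```text
the job is handed in; nothing more can be done
None
```

The sieve column is built and handed in at 33.6 s: fine, medium, coarse and lid each touched down within 0.5 mm of the predicted seated height, with no sign that anything else on the bench moved.

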